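# Hold the spring clip gaping round the record card's edge

## Task

Pick up the larger spring clip by its handles, squeeze it wide open, and bring its jaws, held level, around the upright edge of the taller standing card, the edge facing the robot, about half way up, so that a slip of paper could be tucked in: the card's edge well inside the mouth, in line with the jaws, and neither jaw touching the card. Finish while holding the clip there, still squeezed open; do not let go. Do not shift either card stand and leave the other things on the desk where they are.

Things in the scene. Friction and masses are not known exactly. Their poses are not given: they have to be found in the camera images.
- clip: The larger of two plain steel spring clips, loose, 90 g, 103 mm long, lying on its side, hinge pin upright. Origin: on the pin, at the underside; z runs up the pin (clip is 40 mm high), x along the middle line from the pin to the jaws, y the way the jaws spread. Jaws: flat plates out to x = +56 mm, shut at rest (6 mm thick together, 10 at the tips); handles behind, to x = -47 mm.
- clip_handles (a point): Where to squeeze: x = -38 mm, y = 0, z = 20 mm of the clip, midway between its two flat handle plates, 38 mm long and 40 mm high. At rest they splay apart backwards, 56 mm over the outsides at the rear ends; squeezed fully along y they are parallel, 29 mm over the outsides, x = -14 to -52 mm.
- clip_mouth (a point): Point on the clip's middle line between the jaws: x = +30 mm, y = 0, z = 20 mm of the clip. Fully open the jaws gape 13 mm inside at x = 20 mm, 19 mm here and about 30 mm at the tips (x = 54 mm).
- clip_left (a joint): How far the clip's +y half is swung open, rad: 0 shut, 0.28 fully open (hard stop); the other half moves alike. About 4 N on each handle starts to open it, 8 N opens it fully; a grip of 15 to 25 N holds it firmly against the stop.
- stand: The taller card in its stand, one loose piece, 0.7 kg: upright board 150 mm long, 4 mm thick, lower edge 20 mm and top edge 125 mm above the desk, set in the middle of a wooden block 60 x 70 mm, 34 mm high. Origin: centre of the block's underside; x along the card, y across its thickness, z up. The card overhangs the block by 45 mm at each end; its end at x = -75 mm faces the robot.
- card_edge (a point): Middle of the taller card's upright edge that faces the robot: 72.5 mm above the desk, at x = -75 mm of the stand. Its axes are the stand's: x points from this edge into the card.
- low_stand: The lower card in a like stand: same block and card length, but the card's top edge only 75 mm above the desk. Origin and axes as for the taller one. Not to be shifted.
- small_clip: A small steel clip of the same kind, 50 mm long and 18 mm high, lying on its side; not needed. Origin: its pin, underside.
- jar: A small capped specimen jar, 48 mm across, 55 mm tall; not needed. Origin: centre of its underside.
- stamp: A rubber stamp standing upright, 38 mm across, 58 mm tall, with a wooden knob; not needed. Origin: centre of its underside.
- eraser: A white eraser, 50 x 22 x 14 mm; not needed. Origin: centre of its underside.
There are look-alikes about, which are no part of the job. Several things have the shape of the clip; the one meant has the colours described above.

How it is judged:
By the outcome, as a careful person would: the job done as asked, in the order asked, and still so for the second after the job is handed in, while the arm keeps its last pose, push and grip.
It also fails if it takes over 40 s, if anything falls off the work surface, if the arm or the gripper's body presses on something with over 40 N, if the wrist force passes 120 N, or if a joint passes its speed limit or range.

## Robot

A 6-joint arm with a two-finger parallel gripper is mounted at the origin on the work surface. World frame = base frame: x ahead of the robot, y to its left, z up, the work surface at z = 0. Lengths are in m, angles in rad, forces in N, time in s.
With the tool pointing down it reaches from about 0.3 to 0.775 m from the base axis. Payload 14.6 kg.
Tool frame: the origin (TCP) lies at the very end of the fingers, on their centre line; the grasp point (between the pads) lies 19 mm behind it; z points along the fingers, x is the direction in which the jaws open and shut, and the axes are right-handed (so a half turn about z gives the same grasp; the last joint's range is limited). The gripper opens to 94 mm and grips with 3 to 60 N. Pads are 16 mm wide; open, the fingers measure 119 mm over their backs; the gripper's body (75 mm by 177 mm) begins 78 mm behind the grasp point.
Start: joints at [1.274, 0.3, 1.521, -0, 1.321, -0.067], TCP at [0.125, 0.536, 0.205] pointing down, gripper open.
Joint ranges: [-3.03, 3.03], [-0.79, 2.21], [0.23, 2.52], [-1.04, 4.18], [0, 3.07], [-2.55, 2.55]. Speed limits (rad/s): [2.22, 2.22, 2.57, 3.14, 3.14, 3.14].

## Interface

Orientations are given as [roll, pitch, yaw] about the fixed x, y, z axes, in that order (R = Rz(yaw) Ry(pitch) Rx(roll)).
In Python, from station import ctrl gives the robot as it stands.
- The arm moves only by the shell command python3 -m inch 'ROWS' [FORCE]. ROWS is JSON, one flat list of numbers, 7 for each row, row after row: the shift along the tool's x, y, z in cm, then the turn, a rotation vector about the tool's x, y, z in rad, then the opening, from 0 (shut) to 1 (fully open). In form: [tx, ty, tz, wx, wy, wz, claw, tx, ty, tz, wx, wy, wz, claw, ...]. A call has 1 to 20 rows; each row shifts and turns the commanded pose from where the row before left it, along the tool's axes as they then stand; what a row does not reach is not made up. A row lasts 1/8 s, in which the tool goes at most 62.5 mm and 10.7 degrees, less where a joint would pass 70% of its speed; a pose out of reach is approached as far as the arm can. A call is refused whole if a number of a shift passes 6.25 or a number of a turn 0.188, either way. A call with a gripper value outside its range is refused whole. The fingers move at their own pace and stop on an object; FORCE is the grip in N (left out, the last holds). Time passes only in rows, so rows that do not move let the fingers close. It gives the time, the measured TCP pose, the force and the opening at its end, in the units of the state.
- ctrl.get_obs(): the state, without advancing time (a new reading comes with each control period).
- ctrl.camera(name): name is "scene" or "top" or "wrist"; returns (picture, depth): 384x512x3 uint8, red, green, blue; 384x512 float32, m along the optical axis (not along the pixel's ray), 0 where there is no reading.
- ctrl.camera_params(name): a dict with "vertical_fov" (degrees; the focal length in pixels is half the picture's height over the tangent of half this angle, whatever the lens; pixels are square), "cx", "cy" (the principal point, pixels), "camera_from_world" (4x4, takes a point from world to camera coordinates); the wrist camera has in their place "mount" (4x4, takes a point from camera to tool coordinates, whose origin is the TCP and whose axes are the tool frame's). Camera axes: x right, y down, z forward; pixel columns grow to the right and rows downward; lengths in m; the calibration is good to about 2 mm. A picture is of the moment at which its call begins: read the wrist's pose just before it. camera_params takes no time and is no camera call.
- ctrl.hand_in(): hands the job in, once; it reports no verdict.
Trained networks look in the newest picture that a camera, given by its name, has taken for a name from the list of things; names that differ only in an ending like _2 or _b are one class to them, and where a whole thing is asked for, a point or a joint stands for the part that bears it (a point fixed in the world has none). Each returns a list of dicts, best first, with "score" (0 to 1); they miss things now and then, are a little off and sometimes report something else, mostly with a low value. They report only what shows in the picture. A call takes as long as a camera call. They do not tell look-alikes from the thing itself.
- ctrl.spot_in(camera, label): "bbox" ([centre column, centre row, width, height] in pixels, round what is visible of it).
- ctrl.place_of(camera, label): "centre" ([column, row] in pixels: a listed point, or the origin of a listed thing).
The state is a dict: "time_s": time; "qpos": joint angles; "joint_vel": joint speeds; "tau": joint torques, N m; "ee_pos": TCP position; "eef_rot": TCP orientation; "force": force on the tool from outside, world axes, zero at the start; "moment": the same for the moment, N m; "grip_width": finger opening in m.
Only numpy, scipy, OpenCV 4.12 (cv2) and the standard library are available. Lean on these libraries where they do the work, as an engineer would, in place of code of your own. Each camera call takes 0.05 s, during which the arm holds its last target. There are 200 camera calls.

## Working session

There is one attempt and no reset: what is moved stays moved. The work goes in short steps, Python scripts to look and compute and a shell command to move; the robot and the scene stay as the last step left them, time stands still between calls to the robot, and variables do not carry over. Pictures are saved under pics/ and viewed, about 8 in all and at most 12, crops included, and the job is handed in when it is done.

```bash
ls; mkdir -p pics
python3 - <<'E'
from station import ctrl
import cv2,numpy as np
o=ctrl.get_obs();print(o)
ims=[]
for c in("scene","top"):
    im,d=ctrl.camera(c);np.savez(f"{c}.npz",im=im,d=d);ims.append(im)
    p=ctrl.camera_params(c);print(c,p)
    cv2.imwrite(f"pics/{c}0.png",cv2.resize(im[:,:,::-1],(800,600),interpolation=cv2.INTER_CUBIC))
    for l in("clip","clip_handles","clip_mouth","stand","card_edge","low_stand","small_clip","jar","stamp","eraser"):
        print(c,l,[(np.round(q["centre"]).tolist(),round(q["score"],2)) for q in ctrl.place_of(c,l)][:4])
print(ctrl.camera_params("wrist"))
E
```

```text
pics
{'time_s': 0.0, 'qpos': array([ 1.27441936e+00,  3.00458789e-01,  1.52156476e+00, -1.77936924e-05,
        1.32069810e+00, -6.66344849e-02]), 'joint_vel': array([-1.30009723e-04, -4.09410025e-04, -3.57900825e-04, -5.60626732e-04,
       -6.77467798e-05, -1.78452362e-03]), 'tau': array([ 5.61427732e-04, -5.31784201e+01, -3.52737808e+01,  7.08972942e-02,
        2.43730098e-02, -7.03275646e-05]), 'ee_pos': array([0.1252007 , 0.53529744, 0.20489999]), 'eef_rot': array([-3.14153468e+00,  1.12764512e-03,  1.34105829e+00]), 'force': array([-0.80103267, -0.02358549,  0.12077565]), 'moment': array([-0.01673051, -0.02690467, -0.0049431 ]), 'grip_width': 0.0938683484509992}
scene {'vertical_fov': 57.97217862977609, 'cx': 254.41605352832926, 'cy': 186.167787953605, 'camera_from_world': array([[ 0.09640565,  0.99518607, -0.01762491, -0.06373515],
       [ 0.60197861, -0.0723984 , -0.79522338, -0.27836298],
       [-0.79267125,  0.06605421, -0.60606034,  1.249272  ],
       [ 0.        ,  0.        ,  0.        ,  1.        ]])}
scene clip [([193.0, 172.0], 0.86), ([226.0, 196.0], 0.74), ([2
[... 1157 characters left out ...]
 162.0], 0.89)]
top card_edge [([341.0, 180.0], 0.72), ([266.0, 240.0], 0.59)]
top low_stand [([190.0, 166.0], 0.86)]
top small_clip [([249.0, 179.0], 0.57)]
top jar [([255.0, 154.0], 0.85)]
top stamp [([132.0, 246.0], 0.48)]
top eraser [([368.0, 249.0], 0.45)]
{'vertical_fov': 64.76196174325645, 'cx': 252.52430540165398, 'cy': 193.29401880093477, 'mount': array([[ 9.99999876e-01, -1.17795500e-04, -4.84727086e-04,
        -5.28371167e-04],
       [ 2.24453420e-04,  9.74047442e-01,  2.26343833e-01,
        -6.50502659e-02],
       [ 4.45484893e-04, -2.26343914e-01,  9.74047347e-01,
        -1.79685696e-01],
       [ 0.00000000e+00,  0.00000000e+00,  0.00000000e+00,
         1.00000000e+00]])}
```

View pics/scene0.png

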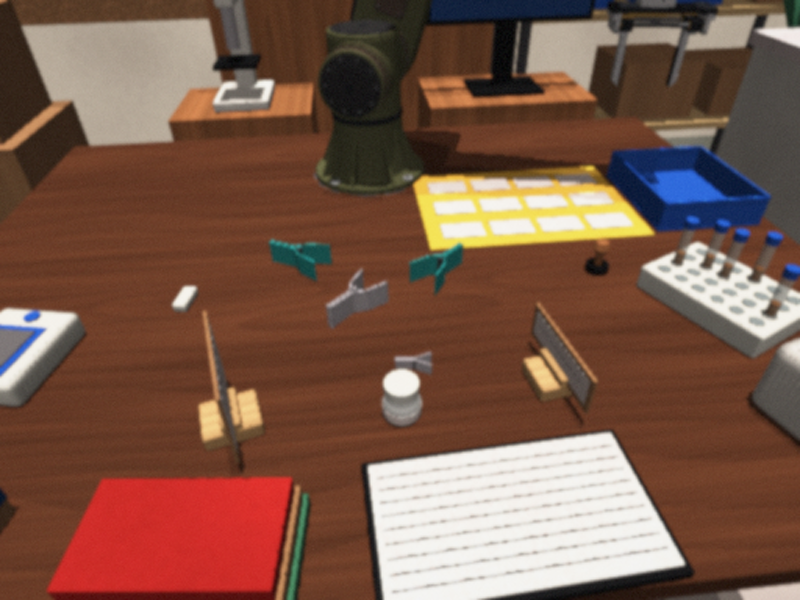

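View pics/top0.png

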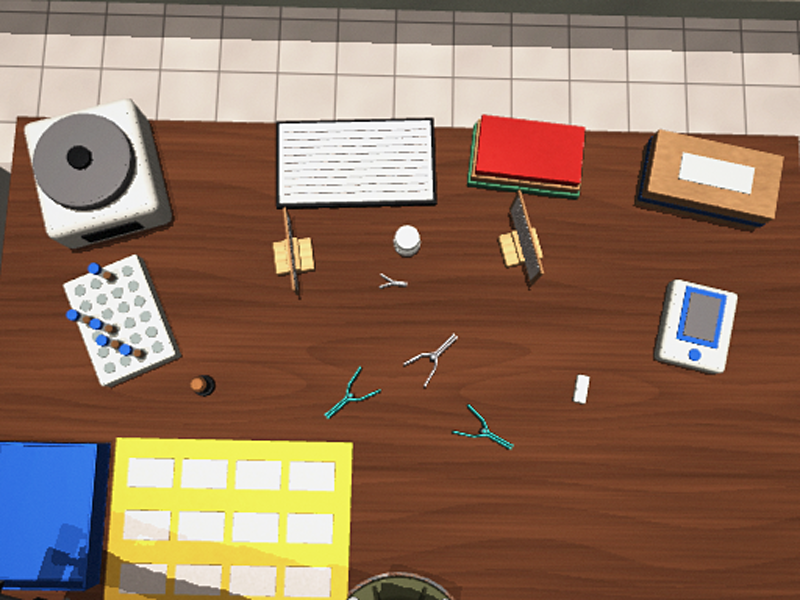

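The steel (grey) clip sits at about (435,355) in the top picture, handles toward lower left. The green ones are look-alikes. The taller card is the right one at (525,240), the lower one is the left at (290,255). Next I measure the poses.

```bash
cat > h.py <<'E'
import numpy as np,cv2
from scipy.spatial.transform import Rotation as Ro
from station import ctrl
def cloud(c,d,p,Twc):
    f=d.shape[0]/2/np.tan(np.radians(p["vertical_fov"])/2)
    v,u=np.mgrid[:d.shape[0],:d.shape[1]]
    P=np.stack([(u-p["cx"])/f*d,(v-p["cy"])/f*d,d,np.ones_like(d)],-1)
    W=(P@Twc.T)[...,:3]; W[d<=0]=np.nan; return W
def shot(c):
    o=ctrl.get_obs(); p=ctrl.camera_params(c)
    im,d=ctrl.camera(c)
    if c=="wrist":
        T=np.eye(4);T[:3,:3]=Ro.from_euler("xyz",o["eef_rot"]).as_matrix();T[:3,3]=o["ee_pos"];Twc=T@p["mount"]
    else: Twc=np.linalg.inv(p["camera_from_world"])
    return im,cloud(c,d,p,Twc),Twc,p
def pixray(px,z,Twc,p):
    f=192/np.tan(np.radians(p["vertical_fov"])/2)
    r=Twc[:3,:3]@[(px[0]-p["cx"])/f,(px[1]-p["cy"])/f,1];o=Twc[:3,3]
    return o+r*(z-o[2])/r[2]
E
python3 - <<'E'
from h import *
np.set_printoptions(precision=4,suppress=True)
im,W,T,p=shot("top")
for l,z in(("clip",0),("clip_handles",.02),("clip_mouth",.02),("stand",0),("card_edge",.0725),("low_stand",0)):
    for q in ctrl.place_of("top",l)[:3]: print(l,round(q["score"],2),pixray(q["centre"],z,T,p))
def sel(cx,cy,r,z0,z1):
    m=(np.hypot(W[...,0]-cx,W[...,1]-cy)<r)&(W[...,2]>z0)&(W[...,2]<z1);return W[m]
c=pixray((276,228),.02,T,p);P=sel(c[0],c[1],.075,.02,.06);print(len(P),P.mean(0),np.percentile(P[:,2],[5,50,95]))
s=pixray((334,162),.03,T,p);Q=sel(s[0],s[1],.12,.09,.15);print(len(Q),Q.mean(0),Q[:,2].max())
R=Q[Q[:,2]>.115];v=np.linalg.svd(R[:,:2]-R[:,:2].mean(0))[2][0];print(len(R),R.mean(0),v,np.ptp((R[:,:2]-R[:,:2].mean(0))@v))
E
```

```text
clip 0.61 [ 0.5098 -0.0461  0.    ]
clip 0.58 [0.4348 0.0857 0.    ]
clip 0.54 [ 0.3658 -0.1334  0.    ]
clip_handles 0.69 [ 0.3873 -0.1145  0.02  ]
clip_handles 0.59 [0.4694 0.0661 0.02  ]
clip_handles 0.45 [ 0.4799 -0.0334  0.02  ]
clip_mouth 0.62 [0.4111 0.1145 0.02  ]
clip_mouth 0.62 [ 0.3578 -0.1703  0.02  ]
clip_mouth 0.42 [ 0.5173 -0.0744  0.02  ]
stand 0.85 [ 0.7121 -0.2161  0.    ]
card_edge 0.55 [ 0.6366 -0.2291  0.0725]
low_stand 0.79 [0.6864 0.2065 0.    ]
120 [ 0.5076 -0.0537  0.0375] [0.0235 0.0385 0.0437]
259 [ 0.7119 -0.2098  0.1135] 0.1305421305329888
140 [ 0.7121 -0.2104  0.1227] [-0.9649 -0.2626] 0.14814987377689998
```

```bash
python3 -m inch '[-4.3,4.32,0,0,0,0,1,-4.3,4.32,0,0,0,0,1,-4.3,4.32,0,0,0,0,1,-4.3,4.32,0,0,0,0,1,-4.3,4.32,0,0,0,0,1,-4.3,4.32,0,0,0,0,1,-4.3,4.32,0,0,0,0,1,-4.3,4.32,0,0,0,0,1,-4.3,4.32,0,0,0,0,1,-4.3,4.32,0,0,0,0,1,-4.3,4.32,0,0,0,0,1]'
python3 -m inch '[0,0,0,0,0,0.186,1,0,0,0,0,0,0.186,1,0,0,0,0,0,0.186,1,0,0,0,0,0,0.186,1,0,0,0,0,0,0.186,1,0,0,0,0,0,0.186,1,0,0,0,0,0,0.186,1,0,0,0,0,0,0.186,1,0,0,0,0,0,0.186,1,0,0,0,0,0,0.186,1,0,0,0,0,0,0.186,1,0,0,0,0,0,0.186,1,0,0,0,0,0,0.186,1,0,0,0,0,0,0.186,1,0,0,0,0,0,0.186,1,0,0,0,0,0,0.186,1,0,0,0,0,0,0.186,1,0,0,0,0,0,0.186,1,0,0,0,0,0,0.186,1,0,0,0,0,0,0.186,1]'
python3 - <<'E'
from h import *
np.set_printoptions(precision=4,suppress=True)
o=ctrl.get_obs();print(o["qpos"],o["ee_pos"],o["eef_rot"])
im,W,T,p=shot("wrist");np.savez("w1.npz",im=im,W=W,T=T)
cv2.imwrite("pics/w1.png",im[:,:,::-1])
for l,z in(("clip",0),("clip_handles",.02),("clip_mouth",.02)):
    for q in ctrl.place_of("wrist",l)[:3]: print(l,round(q["score"],2),np.round(q["centre"]),pixray(q["centre"],z,T,p))
E
```

```text
time_s: 2.82
ee_pos: [0.4811, -0.0353, 0.2057]
eef_rot: [3.141, -0.0, 1.341]
force: [1.2, 0.7, 0.8]
grip_width: 0.094
time_s: 5.32
ee_pos: [0.4803, -0.0333, 0.2055]
eef_rot: [-3.141, 0.0, -2.385]
force: [0.5, -0.1, -0.3]
grip_width: 0.094
[-0.1453  0.1464  1.7085  0.      1.2865  2.2399] [ 0.4803 -0.0333  0.2055] [-3.1415  0.0001 -2.3851]
clip 0.88 [247. 153.] [ 0.5046 -0.05    0.    ]
clip 0.71 [217. 266.] [0.4283 0.0921 0.    ]
clip 0.7 [372. 173.] [ 0.3704 -0.1412 -0.    ]
clip_handles 0.65 [346. 183.] [ 0.3927 -0.1079  0.02  ]
clip_handles 0.59 [212. 246.] [0.4572 0.0668 0.02  ]
clip_mouth 0.97 [400. 164.] [ 0.3622 -0.1692  0.02  ]
clip_mouth 0.79 [249. 127.] [ 0.5248 -0.0751  0.02  ]
clip_mouth 0.62 [441.  10.] [ 0.4583 -0.3091  0.02  ]
```

View pics/w1.png

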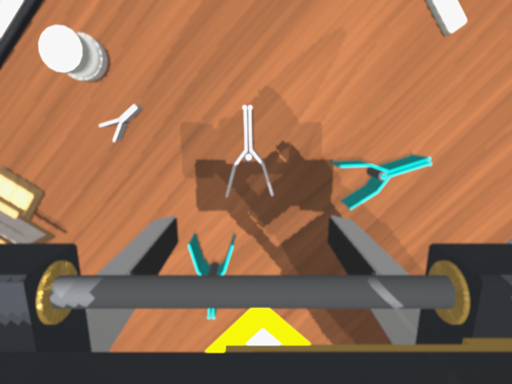

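The grey clip has its pin at (248,155), jaw tips at (248,106), and handle ends at (228,195) and (272,195). It is already nearly in line with the tool.

Run:
```python
from h import *
np.set_printoptions(precision=4,suppress=True)
D=np.load("w1.npz");W=D["W"];T=D["T"];im=D["im"];p=ctrl.camera_params("wrist")
for px in((248,155),(248,105),(228,195),(272,195)):print(px,pixray(px,.04,T,p))
o=ctrl.get_obs();R=Ro.from_euler("xyz",o["eef_rot"]).as_matrix()
m=(np.hypot(W[...,0]-.5046,W[...,1]+.052)<.07)&(W[...,2]>.033)&(W[...,2]<.05)
v,u=np.where(m);print(m.sum(),u.min(),u.max(),v.min(),v.max())
L=(W[m]-o["ee_pos"])@R  # tool frame
y=L[:,1]
for a in np.arange(y.min(),y.max(),.006):
    k=(y>=a)&(y<a+.006)
    if k.any():print(round(a+.003,4),k.sum(),L[k,0].min(),L[k,0].max(),W[m][k,2].mean())
```

```text
(248, 155) [ 0.5044 -0.052   0.04  ]
(248, 105) [ 0.5417 -0.0919  0.04  ]
(228, 195) [ 0.4895 -0.0018  0.04  ]
(272, 195) [ 0.452  -0.0372  0.04  ]
601 226 272 106 196
-0.0809 38 -0.009152174677508838 -0.0003185708686147259 0.0401675010006094
-0.0749 36 -0.008175170800516876 -0.0014838292457194102 0.04012891624858242
-0.0689 30 -0.008293402552816348 -0.0015640964435785698 0.04026952742384481
-0.0629 31 -0.008392587339067987 -0.0016308261480004322 0.04049900097584006
-0.0569 24 -0.008494058295302365 -0.0017195128780819577 0.040432176880193925
-0.0509 34 -0.008567336183099253 -0.0006759733107198307 0.04007670519337906
-0.0449 25 -0.007559957233465745 -0.0007589908267548203 0.040226365037584345
-0.0389 35 -0.00879909307187985 -0.0008061416393219962 0.03996120362405709
-0.0329 67 -0.012364164723767997 0.004743378957694075 0.04024302823091757
-0.0269 79 -0.016946218347684155 0.009248594141030714 0.04075487347495004
-0.0209 39 -0.021743487111941587 0.01383303599382625 0.03980883288793496
-0.0149 30 -0.023044500361111823 0.014962802231529779 0.04014347367362666
-0.0089 27 -0.024293630184373423 0.017316381339304694 0.04026365408398281
-0.0029 29 -0.02679104697957465 0.018443102834317583 0.040239576403134976
0.0031 28 -0.028155317386496174 0.020754672788196357 0.04016739114650687
0.0091 26 -0.029497808140938914 0.02305805335141059 0.04026316696539571
0.0151 23 -0.030787134741143845 0.023131614283886118 0.04001261818866365
```

```bash
python3 -m inch '[-0.4,1.0,4.0,0,0,0,1,0,0,5,0,0,0,1,0,0,5,0,0,0,1,0,0,4,0,0,0,1,0,0,2,0,0,0,1,0,0,0,0,0,0,1]'
python3 - <<'E'
from h import *
im,W,T,p=shot("wrist");cv2.imwrite("pics/w2.png",im[:,:,::-1]);print(ctrl.get_obs()["ee_pos"],ctrl.get_obs()["eef_rot"])
E
```

```text
time_s: 6.28
ee_pos: [0.4755, -0.0232, 0.0044]
eef_rot: [3.14, -0.002, -2.376]
force: [0.7, -0.9, -0.1]
grip_width: 0.0941
[ 0.47624432 -0.02328376  0.00558542] [ 3.14113954e+00 -3.48617750e-04 -2.37654336e+00]
```

View pics/w2.png

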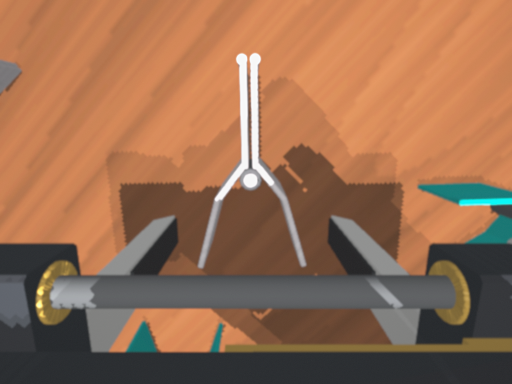

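The clip is centred between the open fingers (pin at (250,180), fingers at about 165 and 340). I'll squeeze now.

```bash
python3 -m inch '[0,0,0,0,0,0,0,0,0,0,0,0,0,0,0,0,0,0,0,0,0,0,0,0,0,0,0,0,0,0,0,0,0,0,0,0,0,0,0,0,0,0,0,0,0,0,0,0,0]' 20
python3 -m inch '[0,0,0,0,0,0,0,0,0,0,0,0,0,0]'
python3 - <<'E'
from h import *
im,W,T,p=shot("wrist");cv2.imwrite("pics/w3.png",im[:,:,::-1]);print(ctrl.get_obs()["ee_pos"])
E
```

```text
time_s: 7.2
ee_pos: [0.4765, -0.0232, 0.0056]
eef_rot: [-3.141, 0.0, -2.379]
force: [-0.5, 1.5, 4.6]
grip_width: 0.0283
time_s: 7.45
ee_pos: [0.4765, -0.0232, 0.0057]
eef_rot: [-3.141, 0.0, -2.379]
force: [-0.5, 1.8, 5.4]
grip_width: 0.0279
[ 0.47646222 -0.0232474   0.00564057]
```

View pics/w3.png

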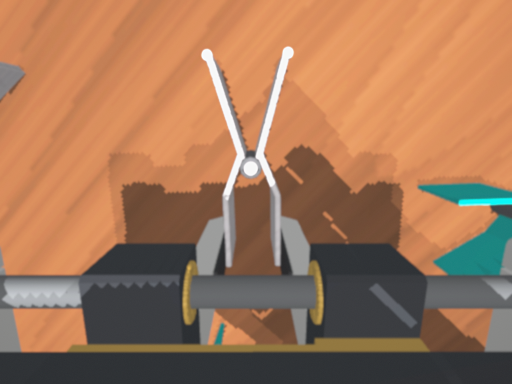

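Fully squeezed: width 28 mm and the jaws are wide open, tips at (207,54) and (288,52). Next I lift and measure the clip in the tool frame.

```bash
python3 -m inch '[0,0,-3,0,0,0,0,0,0,-4,0,0,0,0,0,0,-4,0,0,0,0,0,0,-3,0,0,0,0,0,0,0,0,0,0,0,0,0,0,0,0,0,0]' 20
cat >> h.py <<'E'
def clipfit(W,zc):
    "top face of the held clip, tool frame, between heights below tcp"
    o=ctrl.get_obs();R=Ro.from_euler("xyz",o["eef_rot"]).as_matrix()
    L=(W-o["ee_pos"])@R
    m=(abs(L[...,0])<.045)&(L[...,1]<.03)&(L[...,1]>-.13)&(L[...,2]<zc+.01)&(L[...,2]>zc-.012)
    return L,m
E
python3 - <<'E'
from h import *
np.set_printoptions(precision=4,suppress=True)
im,W,T,p=shot("wrist");np.savez("w4.npz",im=im,W=W,T=T);cv2.imwrite("pics/w4.png",im[:,:,::-1])
L,m=clipfit(W,-.035);Q=L[m];print(m.sum(),np.percentile(Q[:,2],[5,50,95]))
y=Q[:,1]
for a in np.arange(y.min(),y.max(),.006):
    k=(y>=a)&(y<a+.006);q=Q[k]
    if k.any():
        l=q[q[:,0]<np.mean([q[:,0].min(),q[:,0].max()])];r=q[q[:,0]>=np.mean([q[:,0].min(),q[:,0].max()])]
        print(round(a+.003,4),k.sum(),np.array([l[:,0].min(),l[:,0].max(),r[:,0].min(),r[:,0].max(),q[:,2].mean()]))
E
```

```text
time_s: 8.25
ee_pos: [0.4756, -0.0233, 0.1441]
eef_rot: [3.14, -0.001, -2.379]
force: [-0.2, 1.0, -1.5]
grip_width: 0.0279
4491 [-0.0429 -0.0347 -0.0287]
-0.095 235 [-0.0218 -0.0167  0.0131  0.018  -0.0343]
-0.089 224 [-0.0197 -0.0149  0.0114  0.016  -0.034 ]
-0.083 213 [-0.0175 -0.013   0.0098  0.0143 -0.0341]
-0.077 207 [-0.0159 -0.011   0.0084  0.0126 -0.0341]
-0.071 199 [-0.0137 -0.0092  0.0067  0.0109 -0.0342]
-0.065 195 [-0.012  -0.0072  0.0051  0.0096 -0.034 ]
-0.059 192 [-0.0102 -0.0054  0.0035  0.0077 -0.034 ]
-0.053 197 [-0.0079 -0.0008  0.0021  0.0064 -0.0341]
-0.047 420 [-0.009  -0.0003 -0.0003  0.0084 -0.0348]
-0.041 316 [-0.0116 -0.0003  0.0002  0.0111 -0.035 ]
-0.035 158 [-0.0136 -0.0086  0.008   0.0131 -0.0347]
-0.029 161 [-0.0142 -0.0112  0.0106  0.0142 -0.0342]
-0.023 173 [-0.0144 -0.0114  0.0112  0.0143 -0.0338]
-0.017 160 [-0.014  -0.0111  0.0114  0.0144 -0.0339]
-0.011 925 [-0.0262 -0.0111  0.0115  0.0269 -0.0364]
-0.005 214 [-0.0153 -0.0109  0.0116  0.0161 -0.0361]
0.001 199 [-0.0139 -0.0108  0.0118  0.0146 -0.0361]
0.007 103 [-0.0139 -0.0107  0.0119  0.0146 -0.0359]
```

```bash
python3 -m inch '[2.64,-4.1,0,0,0,0,0,2.64,-4.1,0,0,0,0,0,2.64,-4.1,0,0,0,0,0,2.64,-4.1,0,0,0,0,0,2.64,-4.1,0,0,0,0,0,0,0,0,0,0,-0.15,0,0,0,0,0,0,-0.15,0,0,0,0,0,0,-0.15,0,0,0,0,0,0,-0.15,0,0,0,0,0,0,-0.15,0,0,0,0,0,0,-0.15,0,0,0,0,0,0,-0.15,0,0,0,0,0,0,0,0]' 20
cat > m.py <<'E'
from h import *
import sys
np.set_printoptions(precision=4,suppress=True)
im,W,T,p=shot("wrist");n=sys.argv[1];cv2.imwrite(f"pics/{n}.png",im[:,:,::-1]);np.savez(n+".npz",im=im,W=W,T=T)
o=ctrl.get_obs();R=Ro.from_euler("xyz",o["eef_rot"]).as_matrix();print(o["ee_pos"],o["eef_rot"],o["qpos"][5])
def line(m,name):
    P=W[m]
    c=np.median(P,0);print(name,len(P),"z",np.percentile(P[:,2],[5,50,95]))
    v=cv2.fitLine(P[:,:2].astype(np.float32),cv2.DIST_HUBER,0,.001,.001).ravel();d=v[:2]*np.sign(v[0]);t=(P[:,:2]-v[2:])@d
    near=v[2:]+d*np.percentile(t,.5);far=v[2:]+d*np.percentile(t,99.5)
    print("  yaw",np.arctan2(d[1],d[0]),"near",near,"far",far,"len",np.ptp(t));return d,near,far
m=(np.hypot(W[...,0]-.712,W[...,1]+.21)<.1)&(abs(W[...,2]-.125)<.004)
# keep the card's top: only beyond the clip tips
L=(W-o["ee_pos"])@R; m&=~((abs(L[...,2]+.034)<.006)&(L[...,1]>-.102))
d,near,far=line(m,"card top")
_,mm=clipfit(W,-.034); mm&=(abs(L[...,2]+.034)<.004)&(L[...,1]<-.055)
J=L[mm];y=J[:,1];a=J[J[:,0]<-.0015];b=J[J[:,0]>=-.0015]
fa=np.polyfit(a[:,1],a[:,0],1);fb=np.polyfit(b[:,1],b[:,0],1);mid=(fa+fb)/2
print("jaw mid x=%.4f*y+%.4f"%tuple(mid),"ymin",y.min(),"gap at mouth centre-line",np.polyval(fb-fa,-.074))
# card in tool frame
for nm,q in(("near",near),("far",far)):
    print(nm,"tool",(np.r_[q,.0725]-o["ee_pos"])@R)
dt=np.r_[d,0]@R;print("card dir in tool",dt)
E
python3 m.py w5
```

```text
time_s: 9.93
ee_pos: [0.522, -0.2625, 0.144]
eef_rot: [3.14, 0.002, -1.33]
force: [-0.1, -0.0, -0.7]
grip_width: 0.0285
[ 0.5221 -0.2625  0.1442] [ 3.1402  0.0012 -1.3323] 0.8037049840403304
card top 182 z [0.1236 0.1253 0.1267]
  yaw 0.23334919 near [ 0.6397 -0.2296] far [ 0.6523 -0.2266] len 0.013085938894256528
jaw mid x=0.0284*y+0.0006 ymin -0.09718578891880524 gap at mouth centre-line 0.02262969120063747
near tool [-0.0042 -0.1222  0.0716]
far tool [-0.0041 -0.1352  0.0715]
card dir in tool [ 0.0052 -1.     -0.0014]
```

View pics/w5.png

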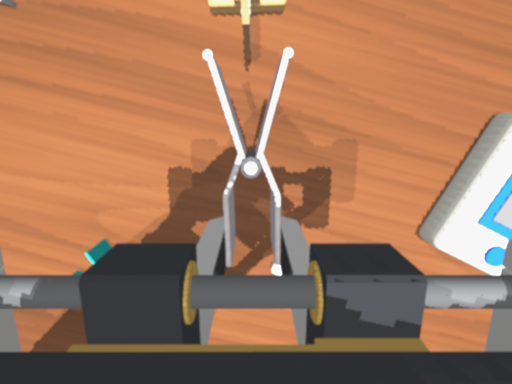

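The card's near end is in view at (247,65), straight ahead of the open jaws, but too little of it shows for a good yaw. I'll back off and tilt to see the whole card.

```bash
python3 -m inch '[0,4,-5,0,0,0,0,0,0,0,0.15,0,0,0,0,0,0,0.15,0,0,0,0,0,0,0.15,0,0,0,0,0,0,0,0,0,0]' 20
python3 - <<'E'
from h import *
np.set_printoptions(precision=4,suppress=True)
im,W,T,p=shot("wrist");np.savez("w6.npz",im=im,W=W,T=T);cv2.imwrite("pics/w6.png",im[:,:,::-1])
for z0,z1 in((.118,.130),(.121,.129)):
    m=(np.hypot(W[...,0]-.712,W[...,1]+.21)<.1)&(W[...,2]>z0)&(W[...,2]<z1)
    m&=np.isfinite(W[...,2]);P=W[m]
    if len(P)<10: print(len(P));continue
    v=cv2.fitLine(P[:,:2].astype(np.float32),cv2.DIST_HUBER,0,.001,.001).ravel();d=v[:2]*np.sign(v[0]);t=(P[:,:2]-v[2:])@d;n=np.c_[-d[1],d[0]];s=(P[:,:2]-v[2:])@n[0]
    print(len(P),np.arctan2(d[1],d[0]),v[2:]+d*t.min(),v[2:]+d*t.max(),np.ptp(t),np.percentile(s,[2,50,98]))
E
```

```text
time_s: 10.6
ee_pos: [0.4831, -0.2725, 0.1934]
eef_rot: [-2.693, 0.003, -1.334]
force: [-1.2, 0.3, -0.3]
grip_width: 0.0283
336 0.26902917 [ 0.6385 -0.2303] [ 0.7212 -0.2075] 0.08583310194557546 [-0.0023  0.0001  0.0023]
288 0.2643155 [ 0.6384 -0.2301] [ 0.7159 -0.2091] 0.0803339331681301 [-0.0019  0.      0.0019]
```

View pics/w6.png

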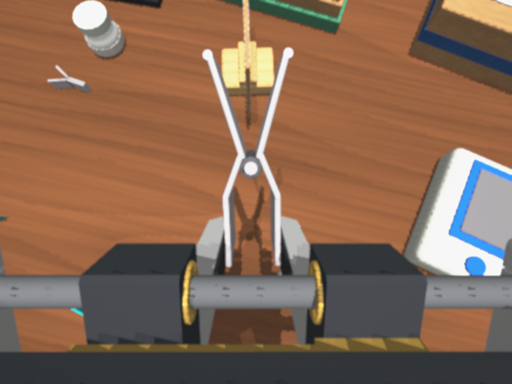

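```bash
python3 -m inch '[0,0,0,-0.15,0,0,0,0,0,0,-0.15,0,0,0,0,0,0,-0.15,0,0,0,-0.27,0,4.5,0,0,0,0,0,0,4.5,0,0,0,0,0,0,4.5,0,0,0,0,0,-2,0,0,0,0,0,0,-2.3,0,0,0,0,0,0,0,0,0,0,0,0]' 20
sed -i 's/abs(W\[...,2\]-.125)<.004/abs(W[...,2]-.122)<.008/' m.py; python3 m.py w7
```

```text
time_s: 11.78
ee_pos: [0.5271, -0.2585, 0.059]
eef_rot: [3.139, -0.002, -1.328]
force: [-1.2, -0.8, -0.7]
grip_width: 0.0285
[ 0.5262 -0.2587  0.0589] [ 3.1394 -0.0011 -1.3286] 0.8115808440563886
  return _methods._mean(a, axis=axis, dtype=dtype,
  ret = um.true_divide(
Traceback (most recent call last):
  File "m.py", line 15, in <module>
    d,near,far=line(m,"card top")
               ~~~~^^^^^^^^^^^^^^
  File "m.py", line 8, in line
    c=np.median(P,0);print(name,len(P),"z",np.percentile(P[:,2],[5,50,95]))
                                           ~~~~~~~~~~~~~^^^^^^^^^^^^^^^^^^
IndexError: index -1 is out of bounds for axis 0 with size 0
```

The card is out of the wrist view at this height, but its position was measured consistently twice (about 1 mm apart) and there is about 7 mm of clearance on each side. I'll enter slowly.

```bash
python3 -m inch '[0.05,-0.9,0,0,0,0,0,0,-0.9,0,0,0,0,0,0,-0.9,0,0,0,0,0,0,-0.9,0,0,0,0,0,0,-0.7,0,0,0,0,0,0,0,0,0,0,0,0,0,0,0,0,0,0,0]' 20
python3 - <<'E'
from h import *
np.set_printoptions(precision=4,suppress=True)
im,W,T,p=shot("wrist");np.savez("w8.npz",im=im,W=W,T=T);cv2.imwrite("pics/w8.png",im[:,:,::-1])
s=ctrl.camera("scene")[0];t=ctrl.camera("top")[0]
a=cv2.resize(s[150:310,90:260,::-1],(400,376),interpolation=cv2.INTER_CUBIC);b=cv2.resize(t[110:270,270:440,::-1],(400,376),interpolation=cv2.INTER_CUBIC)
cv2.imwrite("pics/st8.png",np.hstack([a,b]))
o=ctrl.get_obs();print(o["ee_pos"],o["eef_rot"],o["force"])
L=(W-o["ee_pos"])@Ro.from_euler("xyz",o["eef_rot"]).as_matrix()
m=(abs(W[...,2]-.122)<.006)&(abs(L[...,0])<.03)&(L[...,1]<-.06)
Q=L[m];print(m.sum(),Q.min(0),Q.max(0))
for a0 in np.arange(-.1,-.06,.004):
    k=(Q[:,1]>=a0)&(Q[:,1]<a0+.004)
    if k.any():print(round(a0+.002,4),k.sum(),Q[k,0].min(),Q[k,0].max())
E
```

```text
time_s: 12.7
ee_pos: [0.5673, -0.2494, 0.0592]
eef_rot: [3.141, 0.0, -1.329]
force: [0.4, -1.5, -1.3]
grip_width: 0.0283
[ 0.5673 -0.2494  0.0593] [ 3.1415  0.0001 -1.3293] [-0.3838 -0.5382 -1.333 ]
1262 [-0.0051 -0.1077 -0.068 ] [ 0.0003 -0.0752 -0.057 ]
-0.098 180 -0.004837127961378885 -7.470739420072802e-05
-0.094 168 -0.004881522022629546 -7.746978658391027e-05
-0.09 168 -0.004560042692111886 0.00028024411950575487
-0.086 166 -0.004597121853020297 0.0002804780604018475
-0.082 147 -0.003966876686009267 0.0002774694371437237
-0.078 128 -0.003926261999930071 -6.761797180772709e-05
-0.074 52 -0.00376268821867959 -7.32115986285492e-05
```

View pics/w8.png

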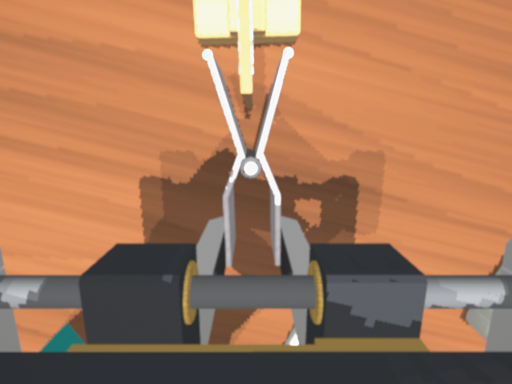

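View pics/st8.png

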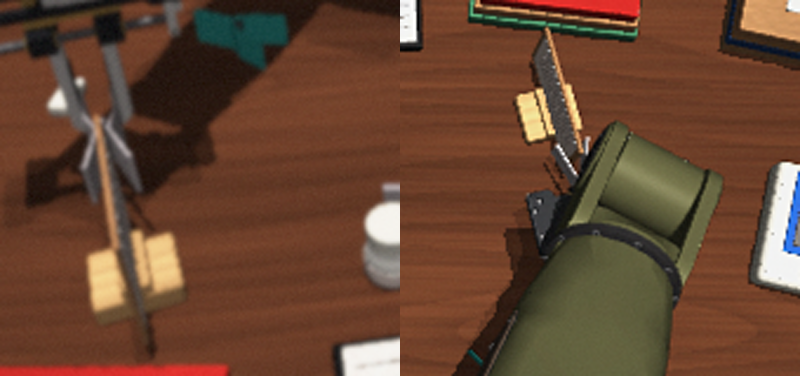

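The card edge lies between the jaws: its line is within 0.5 mm of the jaw mid-line and parallel to about 0.01 rad. The edge is at clip x ≈ 31 mm, and clip mid-height is about 73 mm. There is no contact force, so I'm handing in.

```bash
python3 -c "
from station import ctrl
o=ctrl.get_obs();print(o['time_s'],o['grip_width'],ctrl.hand_in())"
```

```text
the job is handed in; nothing more can be done
12.85 0.028169280251211064 None
```

I picked up the larger steel clip by its handles and squeezed it fully open at 20 N. I then brought its jaws level around the robot-facing edge of the taller card. I handed in at 12.85 s, still holding it there.

**Last checks:**
- **Grip:** finger width was 28 mm against the 29 mm given for fully squeezed, and the jaws showed wide open.
- **Position:** the card edge was about 31 mm ahead of the hinge pin, so roughly 25 mm inside the jaw tips. Clip mid-height was about 73 mm against 72.5 mm.
- **Alignment:** the card was within about 0.5 mm of the jaw mid-line and within about 0.01 rad of its direction. That leaves about 7 mm clear on each side at the card's edge.
- **Contact:** the wrist force stayed at about 1–2 N, which is noise level, and the pictures showed no jaw touching the card.
- **Card stand:** the card edge stayed within about 2 mm of where I first measured it. I did not re-measure the other things after the move.

**What went differently:**
- The clip slid about 6 mm forward in the fingers while being squeezed. I measured this and allowed for it.
- A check just before the jaws went around the card failed because the card was out of the wrist camera's view there. I went in on the earlier measurements, and the final picture confirmed the fit.

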